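# Square up the spacer pile and set the clamp cap

### The job

Put the loose white spacer plate squarely on top of the two plates already in the clamping fixture, flush with them, and let go of it. Then screw the knurled cap of that fixture down (clockwise from above) until it bottoms out, back it off a quarter turn, and finish while still holding the cap there between the fingers, so that it cannot creep while I lock it. Leave the other things on the bench where they are.

Things in the scene. Friction and masses are not known exactly. Their poses are not given: they have to be found in the camera images.
- plate_new: The loose plate to be stacked: flat white plastic spacer plate, 56 (its x) x 90 (its y) x 12 mm (z), about 85 g, lying flat on the bench (on the blue mat). Origin at the centre of its underside. Same either way round. Grip it across its 56 mm width, near the middle of its length.
- plate_low: Lower of the two identical loose plates (56 x 90 x 12 mm) already in the fixture, lying on its base. Origin: centre of underside; y is its 90 mm length.
- plate_mid: Upper of the two plates already in the fixture, squarely on plate_low; its top is 24 mm above the nest floor (34 mm above the bench). Origin: centre of underside; y is its 90 mm length. plate_new goes on top of it.
- fixture: Clamping fixture fixed to the bench: grey-painted base plate 100 (x) x 230 (y) x 10 mm. Origin on the bench, under the centre of the nest where the pile lies; z up. At +y stands a fixed dark fence, 56 mm wide, 42 mm high over the bench, its face 47 mm from the origin. 115 mm from the origin in -y stands the cap's dark column, 40 mm in diameter. The pile's long (x) sides are open for fingers.
- jaw: Steel jaw at the -y end of the pile, 56 mm wide, 42 mm high over the bench, driven by the cap: its face is 47 mm from the nest's centre with the cap bottomed and 2 mm farther for each rad the cap is unscrewed, so there is 2 mm of play or more at each end of a centred plate. Origin: 54 mm in front (+y) of the jaw's middle, on the base plate.
- nest (a point): Centre of the nest floor, on top of the fixture's base plate (10 mm above the bench): the centre of the pile. Axes as the fixture's: y along the plates' 90 mm length.
- seat (a point): Centre of the shoulder on top of the cap's column, 56 mm above the bench: the bottomed cap's lower rim rests here.
- stem: The threaded stem with the knurled cap on it, as one (cap turns the cap on it). Origin: centre of the cap's lower rim. It stands 0.8 mm higher above seat for each rad the cap is unscrewed; it does not turn itself.
- cap_grip (a point): On the axis of the knurled round cap (plain metal, 44 mm diameter, 30 mm high), 18 mm above its lower rim and 12 mm below its top: where to grip it from above, at any yaw. It turns with the cap: its -x axis points along the dark rib on the cap's top, and its axes are parallel to the fixture's when the cap is bottomed. The cap stays on its thread and cannot be lifted off.
- cap (a joint): Angle of the cap in rad: 0 = bottomed out against a hard stop; grows as it is unscrewed (anticlockwise from above); a quarter turn back from the stop is 1.57. It starts 2.4 to 4.2 rad above the stop. Turning it takes about 0.1 N m; it stays where it is left.
- insert: Bystander: white plastic face insert, a rounded block 56 x 43 x 53 mm with two short pins, standing on the bench. Origin under its centre. The loose plate and this one may swap places. Leave it.
- driver_a: Bystander: screwdriver lying on the bench to the left. Leave it.
- driver_b: Bystander: second screwdriver lying on the bench to the left. Leave it.
- nut_a: Bystander: loose white plastic nut ring, 26 mm diameter, 9 mm high, lying on the bench between robot and fixture. Leave it.
- nut_b: Bystander: loose grey plastic nut ring, 20 mm diameter, 7 mm high. Leave it.
- jar: Bystander: small jar, 56 mm diameter, 65 mm high, at the left. Leave it.
Things that resemble listed ones, but are neither listed nor needed, are in the scene too. Leave any brown or turquoise look-alike of the plate_mid alone.

How it is judged:
On the way, in this order (a step that is already met when the one before it is completed fails the run):
1. the loose plate lies squarely on the two plates in the fixture and has been let go (horizontal distance between each of plate_low, plate_mid, plate_new and nest below 0.006 m and z of plate_low in the frame of nest between -0.003 and 0.003 m and z of plate_mid in the frame of nest between 0.009 and 0.015 m and z of plate_new in the frame of nest between 0.021 and 0.027 m and angle between the y axis of each of plate_low, plate_mid, plate_new and the y axis of fixture, either way round below 0.1 rad and contact force between the fingers and plate_new below 0.1 N), for 0.3 s.
2. the cap is screwed down until it bottoms out (value of joint cap below 0.08 rad), for 0.1 s.
At the end, for the whole second after the job is handed in: The cap was bottomed out and stands back 1.27 to 1.87 rad, still, gripped with over 3 N, grasp point within 26 mm of cap_grip; all three plates lie flat, one on another, each within 6 mm of the nest centre and 0.10 rad of square, the added one not touched (all of step 1 and value of joint cap between 1.27 and 1.87 rad and velocity of joint cap between -0.1 and 0.1 rad/s and contact force between the fingers and stem above 3 N and distance between the grasp point and cap_grip below 0.026 m); the arm keeps its last pose, push and grip.
It fails at once if another thing on the bench is pushed more than 25 mm out of its place (distance of any of insert, driver_a, driver_b, nut_a, nut_b, jar from where it was at the start of the episode above 0.025 m).
It also fails if it takes over 64 s, if anything falls off the work surface, if the arm or the gripper's body presses on something with over 40 N, if the wrist force passes 120 N, or if a joint passes its speed limit or range.

### The arm

A 7-joint arm with a two-finger parallel gripper is mounted at the origin on the work surface. World frame = base frame: x ahead of the robot, y to its left, z up, the work surface at z = 0. Lengths are in m, angles in rad, forces in N, time in s.
With the tool pointing down it reaches from about 0.4 to 0.875 m from the base axis. Payload 19.3 kg.
Tool frame: the origin (TCP) lies at the centre of the arm's flange, where the gripper is bolted on; the fingertips stand 173 mm ahead of it and the grasp point (between the pads) lies 155 mm ahead of it (bot.grip_point_offset is the distance from the TCP to the grasp point, in m); z points along the fingers, x is the direction in which the jaws open and shut, and the axes are right-handed (so a half turn about z gives the same grasp; the last joint's range is limited). The gripper opens to 85 mm and grips with 20 to 120 N. Pads are 22 mm wide; open, the fingers measure 114 mm over their backs; the gripper's body (76 mm by 85 mm) begins 54 mm behind the grasp point. The pads swing forward as they close: fully open they stand 13 mm farther back than shut.
Start: joints at [-1.188, 0.521, -0.036, 1.599, 0.021, 1.021, -0.113], TCP at [0.273, 0.562, 0.405] pointing down, gripper open.
Joint ranges: [-2.91, 2.91], [-0.3, 2.13], [-1.5, 1.42], [0.17, 2.43], [-1.26, 4.41], [0.16, 1.93], [-2.52, 2.52]. Speed limits (rad/s): [1.89, 1.89, 2.39, 2.39, 3.01, 3.01, 3.01].

### API

Orientations are given as [roll, pitch, yaw] about the fixed x, y, z axes, in that order (R = Rz(yaw) Ry(pitch) Rx(roll)).
In Python, from workcell import bot gives the robot as it stands.
- The arm moves only by the tool step_arm, never from a script. Its argument "plan" is a list that holds one entry, the list of rows, each a list of 4 numbers: the shift along the world's x, y, z in cm, then the turn about the world's z in rad. A call has 1 to 12 rows; each row is the pose to reach, as a shift and turn from the pose measured when the call began; what a row does not reach only later rows make up. A row lasts 1/12 s, in which the tool goes at most 41.7 mm and 7.16 degrees, less where a joint would pass 70% of its speed; a pose out of reach is approached as far as the arm can. A call with a gripper value outside its range is refused whole. "jaw" is the closure, from 0 (fully open) to 1 (shut), set as the call begins (left out, the last holds). The fingers move at their own pace and stop on an object; "force" is the grip in N (left out, the last holds). Time passes only in rows, so rows that repeat a pose let the fingers close. It gives the time, the measured TCP pose, the force and the opening at its end, in the units of the state.
- bot.observe(): the state, without advancing time (a new reading comes with each control period).
- bot.grab_frame(name): name is "side" or "top"; returns a dict with "pixels" (480x640x3 uint8, blue, green, red), "mtx" (3x3 intrinsics, pixels), "R" (3x3) and "t" (3): a world point X has camera coordinates R X + t. Camera axes: x right, y down, z forward; pixel columns grow to the right and rows downward; lengths in m; the calibration is good to about 2 mm. A picture is of the moment at which its call begins. There is no depth.
- bot.job_done(): hands the job in, once; it reports no verdict.
The state is a dict: "clock": time; "qpos": joint angles; "qd": joint speeds; "joint_efforts": joint torques, N m; "position": TCP position; "tool_rot": TCP orientation; "force": force on the tool from outside, world axes, zero at the start; "moment": the same for the moment, N m; "grip_width": finger opening in m.
Only numpy, scipy, OpenCV 4.12 (cv2) and the standard library are available. Lean on these libraries where they do the work, as an engineer would, in place of code of your own. Each camera call takes 0.05 s, during which the arm holds its last target.

## Working session

There is one attempt and no reset: what is moved stays moved. The work goes in short steps, Python scripts to look and compute and a tool call to move; the robot and the scene stay as the last step left them, time stands still between calls to the robot, and variables do not carry over. Pictures are saved under pics/ and viewed, and the job is handed in when it is done.

Besides the shell and the picture viewer there is one more tool, called after ">>>" in YAML: its name, and indented under it one key for each argument. step_arm: Moves the arm, as the interface text tells. Its arguments: {"type":"object","properties":{"plan":{"type":"array"},"jaw":{"type":"number"},"force":{"type":"number"}},"required":["plan"]}

```bash
mkdir -p pics; cat > h.py <<'E'
import numpy as np, cv2, json
from workcell import bot
def grab(n,name=None):
    f=bot.grab_frame(n)
    im=np.ascontiguousarray(f["pixels"])
    if name: cv2.imwrite(f"pics/{name}.png",im)
    return im,np.array(f["mtx"]),np.array(f["R"]),np.array(f["t"])
def ray(K,R,t,uv,z):
    d=R.T@np.linalg.solve(K,[uv[0],uv[1],1.0]); c=-R.T@t
    return c+d*(z-c[2])/d[2]
def proj(K,R,t,X):
    p=K@(R@np.array(X)+t); return p[:2]/p[2]
E
python3 - <<'E'
from h import *
for n in("top","side"):
    im,K,R,t=grab(n,n+"0"); print(n,K.tolist(),R.round(4).tolist(),(-R.T@t).round(4).tolist())
    np.savez(f"{n}0.npz",im=im,K=K,R=R,t=t)
print(bot.observe())
E
```

```text
top [[466.4969333654157, 0.0, 320.42735743607415], [0.0, 466.4969333654157, 237.16172811045195], [0.0, 0.0, 1.0]] [[-0.0235, -0.9996, 0.0169], [-0.9961, 0.022, -0.085], [0.0846, -0.0188, -0.9962]] [0.4806, 0.0495, 0.9887]
side [[469.8637321089061, 0.0, 312.953500854229], [0.0, 469.8637321089061, 239.60359124106367], [0.0, 0.0, 1.0]] [[0.6838, -0.7294, -0.0218], [-0.5128, -0.4591, -0.7255], [0.5191, 0.5073, -0.6879]] [0.0637, -0.4525, 0.7399]
{'clock': 0.1, 'qpos': array([-1.18818232,  0.52197308, -0.03636703,  1.5999459 ,  0.02117806,
        1.02112208, -0.11279932]), 'qd': array([-0.00023864, -0.00313468,  0.00206489, -0.00044041, -0.00055298,
       -0.00043384,  0.00048463]), 'joint_efforts': array([ 5.10742451e-03, -9.28496647e+01,  1.98481210e+00, -3.70533907e+01,
        1.83269317e-02,  5.36215404e-03,  2.39365136e-05]), 'position': array([0.27337956, 0.56189799, 0.40417293]), 'tool_rot': array([3.14155562e+00, 1.06424924e-03, 1.11799478e+00]), 'force': array([-0.02336566, -0.07437601,  0.16262936]), 'moment': array([-0.00172914,  0.04431395,  0.00720351]), 'grip_width': 0.08559337972140077}
```

View pics/top0.png

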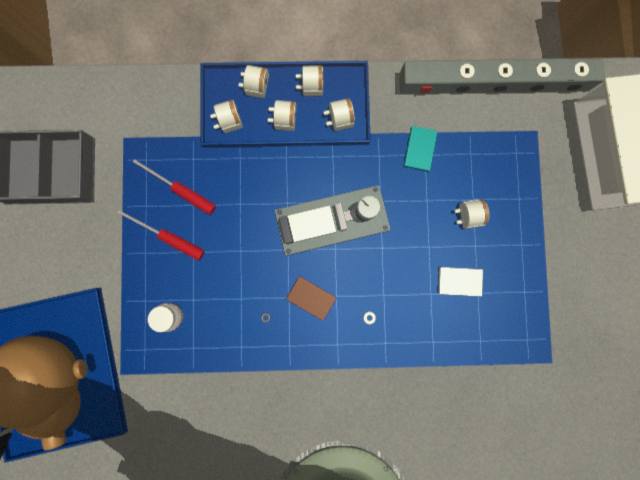

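View pics/side0.png

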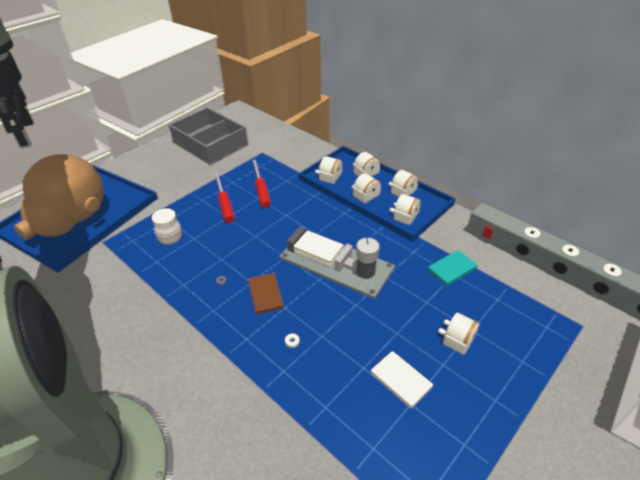

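The top view shows the loose white plate at about (461,282), the pile at (312,224), the cap at (368,207) and the insert at (474,214). The side view has the plate at (402,379), the pile at (320,247) and the cap at (368,250).

```bash
cat > meas.py <<'E'
from h import *
def white_poly(im,K,R,t,seed,z,half=45,thr=150):
    u,v=map(int,seed); 
    big=im
    hsv=cv2.cvtColor(big,cv2.COLOR_BGR2HSV)
    m=((hsv[...,1]<60)&(hsv[...,2]>thr)).astype(np.uint8)
    mm=np.zeros_like(m); mm[v-half:v+half,u-half:u+half]=m[v-half:v+half,u-half:u+half]
    n,l,st,c=cv2.connectedComponentsWithStats(mm)
    k=l[v,u]
    cs,_=cv2.findContours((l==k).astype(np.uint8),cv2.RETR_EXTERNAL,cv2.CHAIN_APPROX_NONE)
    c=max(cs,key=cv2.contourArea)[:,0,:].astype(float)
    W=np.array([ray(K,R,t,p,z)[:2] for p in c])
    r=cv2.minAreaRect((W*1000).astype(np.float32))
    b=cv2.boxPoints(r); e=[b[1]-b[0],b[2]-b[1]]; e=max(e,key=np.linalg.norm)
    # perp direction yaw: long axis angle mod pi
    return np.array(r[0]),sorted(r[1]),np.arctan2(e[1],e[0])%np.pi
if __name__=="__main__":
    for n,s in (("top",[("new",(461,282),.012),("pile",(312,224),.034)]),("side",[("new",(402,379),.012),("pile",(318,247),.034)])):
        d=np.load(n+"0.npz"); 
        for nm,uv,z in s:
            for thr in (150,180,200):
                print(n,nm,thr,white_poly(d["im"],d["K"],d["R"],d["t"],uv,z,thr=thr))
    for n in("top","side"):
        d=np.load(n+"0.npz"); im=d["im"]
        c=(330,215) if n=="top" else (340,260)
        cv2.imwrite(f"pics/{n}zoom.png",cv2.resize(im[c[1]-50:c[1]+50,c[0]-66:c[0]+66],None,fx=6,fy=6,interpolation=cv2.INTER_CUBIC))
E
python3 meas.py
```

```text
top new 150 (array([ 464.32620239, -260.8687439 ]), [57.01955032348633, 90.05108642578125], np.float32(1.4924655))
top new 180 (array([ 464.55010986, -261.13815308]), [56.448490142822266, 89.01335906982422], np.float32(1.495368))
top new 200 (array([ 463.88949585, -261.09063721]), [54.886085510253906, 88.52818298339844], np.float32(1.4946566))
top pile 150 (array([595.11120605,  21.52253723]), [91.63333892822266, 147.8766632080078], np.float32(1.767546))
top pile 180 (array([591.03656006,  49.16736221]), [56.845882415771484, 89.24210357666016], np.float32(1.7886363))
top pile 200 (array([590.89337158,  48.93369675]), [55.82284927368164, 88.99152374267578], np.float32(1.7946432))
side new 150 (array([ 462.95431519, -262.29959106]), [61.67399215698242, 92.48761749267578], np.float32(1.4923806))
side new 180 (array([ 464.49572754, -262.0642395 ]), [58.22442626953125, 90.74275207519531], np.float32(1.488787))
side new 200 (array([ 464.52865601, -262.45333862]), [56.509273529052734, 90.1911849975586], np.float32(1.4934752))
side pile 150 (array([585.97180176,   1.41036224]), [101.99606323242188, 189.0606689453125], np.float32(1.7775102))
side pile 180 (array([593.28808594,  39.66053009]), [62.56119155883789, 110.5105209350586], np.float32(1.8364443))
side pile 200 (array([591.06872559,  48.04379272]), [57.32465362548828, 91.1385269165039], np.float32(1.7776701))
```

View pics/topzoom.png

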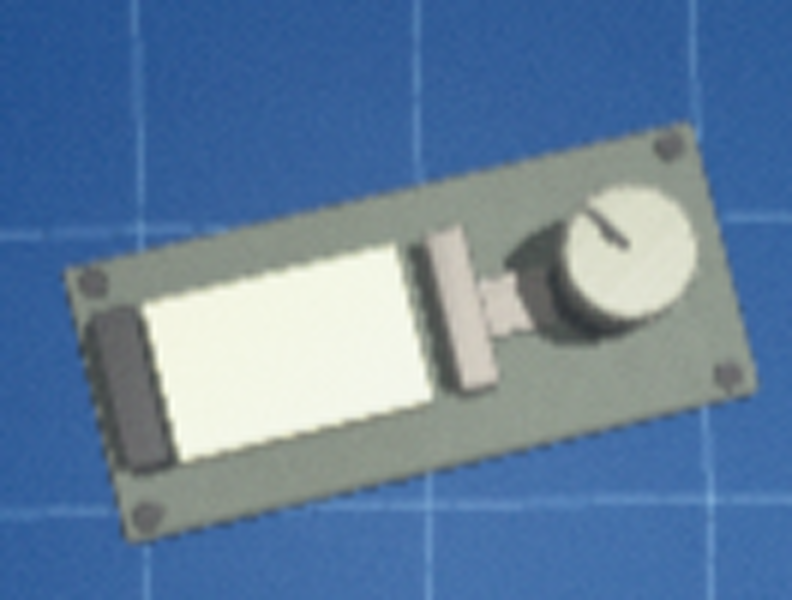

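View pics/sidezoom.png

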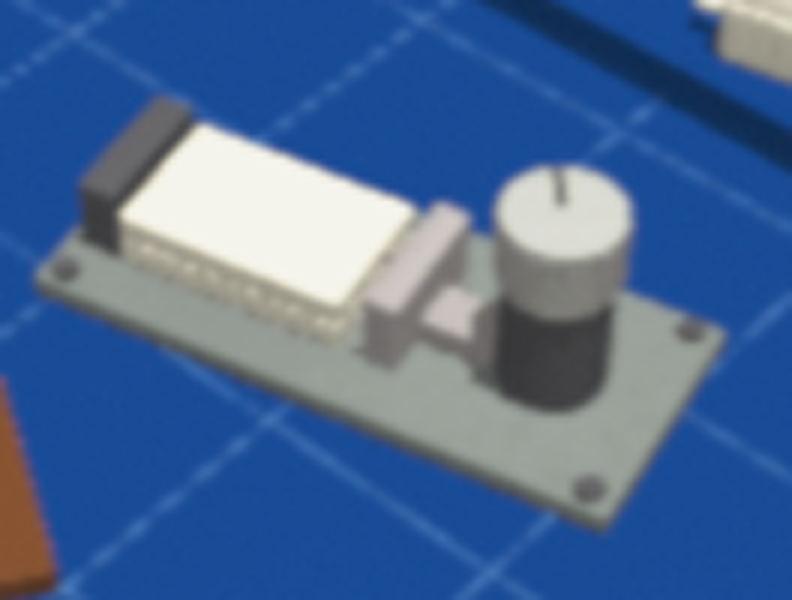

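```bash
python3 - <<'E'
from h import *
d=np.load("top0.npz");K,R,t=d["K"],d["R"],d["t"]
g=lambda p,z:ray(K,R,t,(p[0]/6+264-.4,p[1]/6+165-.4),z)[:2]*1000
c=[g(p,.01) for p in((65,270),(688,122),(757,390),(130,542))]
for a,b in((1,0),(2,3)):
    e=c[b]-c[a]; print("y-edge len",np.linalg.norm(e),"yaw",np.arctan2(e[1],e[0])-np.pi/2)
for a,b in((2,1),(3,0)):
    e=c[b]-c[a]; print("x-edge len",np.linalg.norm(e),"yaw",np.arctan2(e[1],e[0]))
ctr=np.mean(c,0); yaw=.215
print("base ctr",ctr)
cap=g((630,252),.0885); print("cap",cap, "seat->nest",cap+115*np.array([-np.sin(yaw),np.cos(yaw)]))
o=g((628,246),.0885);i=g((588,206),.0885); e=i-o; a=np.arctan2(e[1],e[0]); print("rib dir",a,"cap angle (rib=-x)",(a-yaw-np.pi)%(2*np.pi))
# side
d=np.load("side0.npz");K,R,t=d["K"],d["R"],d["t"]
g=lambda p,z:ray(K,R,t,(p[0]/6+274-.4,p[1]/6+210-.4),z)[:2]*1000
print("cap side",g((564,214),.0885))
o=g((564,204),.0885);i=g((557,168),.0885); e=i-o; a=np.arctan2(e[1],e[0]); print("rib",a,(a-yaw-np.pi)%(2*np.pi))
E
```

```text
y-edge len 226.87277440682598 yaw 0.21483009020217803
y-edge len 226.80234118456787 yaw 0.21580413671686438
x-edge len 98.42324854694219 yaw 0.21612315208677715
x-edge len 98.64428058895876 yaw 0.21683535863406322
base ctr [600.27788782   5.37848535]
cap [614.73682899 -62.93129791] seat->nest [590.20187474  49.42098742]
rib dir 0.7550173995066177 cap angle (rib=-x) 3.681610053096411
cap side [615.67326084 -64.08564019]
rib 0.8034857923954257 3.7300784459852188
```

>>> step_arm:
  plan:
    - [[24,-40,0,-1.195],[24,-40,0,-1.195],[24,-40,0,-1.195],[24,-40,0,-1.195],[24,-40,0,-1.195],[24,-40,0,-1.195],[24,-40,0,-1.195],[24,-40,0,-1.195],[24,-40,0,-1.195],[24,-40,0,-1.195],[24,-40,0,-1.195],[24,-40,0,-1.195]]
  jaw: 0
  force: 40

```text
clock: 1.1
position: [0.5157, 0.1558, 0.4044]
tool_rot: [3.139, -0.001, -0.084]
force: [-0.1, -0.6, 0.2]
grip_width: 0.0852
```

>>> step_arm:
  plan:
    - [[-5.1,-41.7,-12,0.006],[-5.1,-41.7,-12,0.006],[-5.1,-41.7,-12,0.006],[-5.1,-41.7,-12,0.006],[-5.1,-41.7,-12,0.006],[-5.1,-41.7,-12,0.006],[-5.1,-41.7,-12,0.006],[-5.1,-41.7,-12,0.006],[-5.1,-41.7,-12,0.006],[-5.1,-41.7,-12,0.006],[-5.1,-41.7,-12,0.006],[-5.1,-41.7,-12,0.006]]
  jaw: 0.2

```text
clock: 2.1
position: [0.4628, -0.2663, 0.283]
tool_rot: [3.138, 0.001, -0.084]
force: [-1.2, -0.5, -0.4]
grip_width: 0.0681
```

>>> step_arm:
  plan:
    - [[0,0,-4,0],[0,0,-4,0],[0,0,-4,0],[0,0,-4,0]]

```text
clock: 2.43
position: [0.4631, -0.266, 0.244]
tool_rot: [3.138, 0.001, -0.084]
force: [1.0, -0.2, 0.1]
grip_width: 0.0684
```

```bash
python3 - <<'E'
from h import *
s=bot.observe(); print(s["position"],s["tool_rot"],s["grip_width"],s["force"],s["qpos"])
for n in("top","side"):
    im,K,R,t=grab(n); np.savez(n+"1.npz",im=im,K=K,R=R,t=t)
    c=proj(K,R,t,s["position"]-[0,0,.173]); print(n,c)
    c=c.astype(int); x0=max(c[0]-80,0);y0=max(c[1]-60,0)
    cv2.imwrite(f"pics/{n}1.png",cv2.resize(im[y0:y0+120,x0:x0+160],None,fx=5,fy=5,interpolation=cv2.INTER_CUBIC)); print(x0,y0)
E
```

```text
[ 0.46307526 -0.26600393  0.24399728] [ 3.13760592e+00  1.25866500e-03 -8.36972826e-02] 0.0684017146582834 [ 1.0196314  -0.2035375   0.13596424] [ 0.21021226  0.636752    0.27507843  1.97236882 -0.29571647  0.570479
  0.60063148]
top [472.88542679 282.08206599]
392 222
side [406.46329683 359.75152968]
326 299
```

View pics/side1.png

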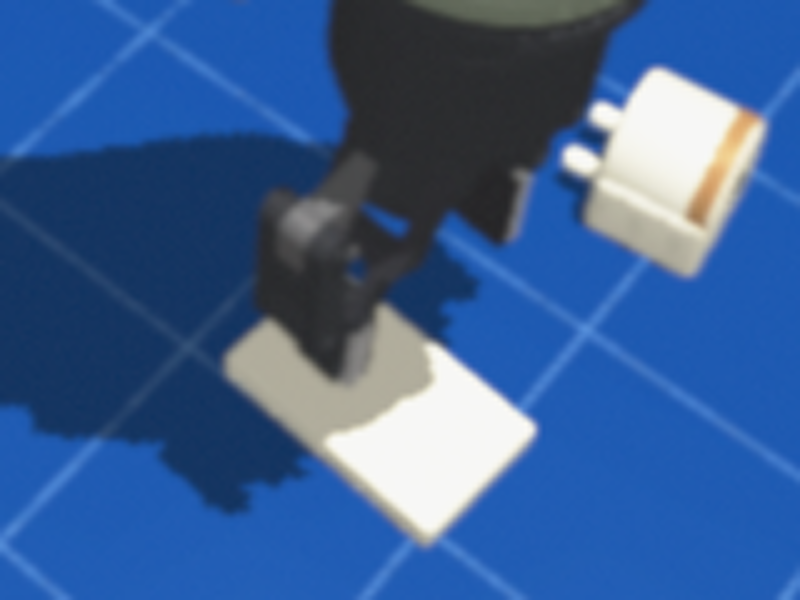

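View pics/top1.png

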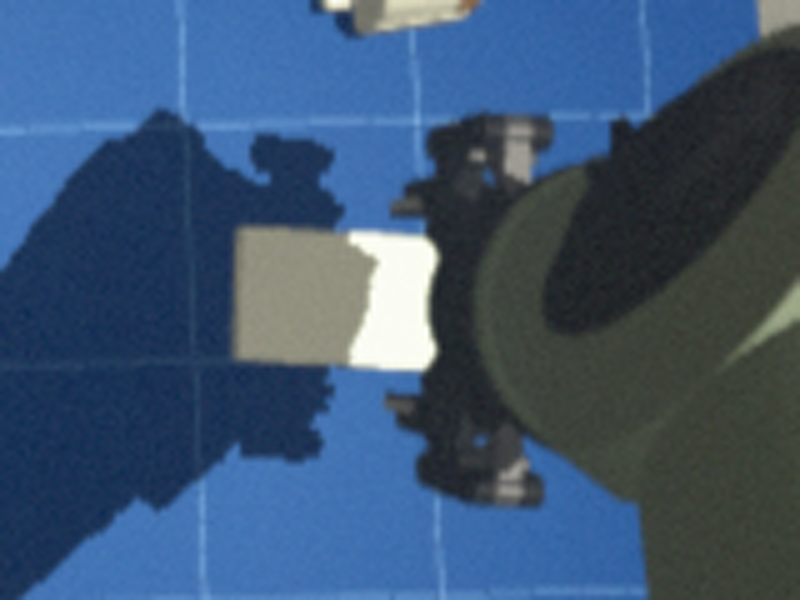

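```bash
python3 - <<'E'
from h import *
d=np.load("side1.npz");K,R,t=d["K"],d["R"],d["t"]
y=-.084;xx=np.array([np.cos(y),np.sin(y),0]);yy=np.array([-np.sin(y),np.cos(y),0])
c0=np.array([.4631,-.266,.244])
for w in(-.0342,-.045):
  for yo in (-.011,.011):
    for o in (.165,.173,.18):
      p=c0+xx*w+yy*yo-[0,0,o]; q=proj(K,R,t,p); print(w,yo,o,((q-[326,299])*5).round())
E
```

```text
-0.0342 -0.011 0.165 [362. 377.]
-0.0342 -0.011 0.173 [359. 391.]
-0.0342 -0.011 0.18 [357. 402.]
-0.0342 0.011 0.165 [309. 332.]
-0.0342 0.011 0.173 [306. 345.]
-0.0342 0.011 0.18 [304. 357.]
-0.045 -0.011 0.165 [339. 398.]
-0.045 -0.011 0.173 [336. 412.]
-0.045 -0.011 0.18 [334. 423.]
-0.045 0.011 0.165 [286. 352.]
-0.045 0.011 0.173 [284. 366.]
-0.045 0.011 0.18 [282. 377.]
```

Side view: the near finger's tip is at crop (350,382), which puts it about 164 mm below the TCP at this opening. It straddles the plate correctly.

>>> step_arm:
  plan:
    - [[0.1,0.45,-3,0.007],[0.1,0.45,-5,0.007],[0.1,0.45,-6,0.007],[0.1,0.45,-7,0.007],[0.1,0.45,-7.3,0.007],[0.1,0.45,-7.3,0.007],[0.1,0.45,-7.3,0.007]]

```text
clock: 3.12
position: [0.4646, -0.2617, 0.1724]
tool_rot: [3.137, -0.001, -0.077]
force: [-0.1, 0.9, 0.9]
grip_width: 0.0683
```

>>> step_arm:
  plan:
    - [[0,0,0,0],[0,0,0,0],[0,0,0,0],[0,0,0,0],[0,0,0,0]]
  jaw: 0.6

```text
clock: 3.53
position: [0.4648, -0.262, 0.1735]
tool_rot: [3.136, -0.003, -0.077]
force: [-2.2, 0.6, 10.8]
grip_width: 0.0548
```

>>> step_arm:
  plan:
    - [[0,0,1,0],[0,0,3,0],[0,0,6,0],[0,0,9,0],[0,0,9,0],[0,0,9,0]]

```text
clock: 4.03
position: [0.4652, -0.2621, 0.2659]
tool_rot: [3.135, -0.006, -0.077]
force: [-0.5, 0.1, -1.1]
grip_width: 0.0546
```

```bash
python3 - <<'E'
from h import *
s=bot.observe(); print(s["position"],s["tool_rot"],s["grip_width"],s["force"])
im,K,R,t=grab("side"); np.savez("side2.npz",im=im,K=K,R=R,t=t)
c=proj(K,R,t,s["position"]-[0,0,.165]).astype(int); x0,y0=c[0]-80,c[1]-60; print(x0,y0)
cv2.imwrite(f"pics/side2.png",cv2.resize(im[y0:y0+120,x0:x0+160],None,fx=5,fy=5,interpolation=cv2.INTER_CUBIC))
E
```

```text
[ 0.46521468 -0.26206214  0.26587554] [ 3.13539493 -0.0063814  -0.07655448] 0.05461965022307542 [-0.53901658  0.14513517 -1.09202205]
327 287
```

View pics/side2.png

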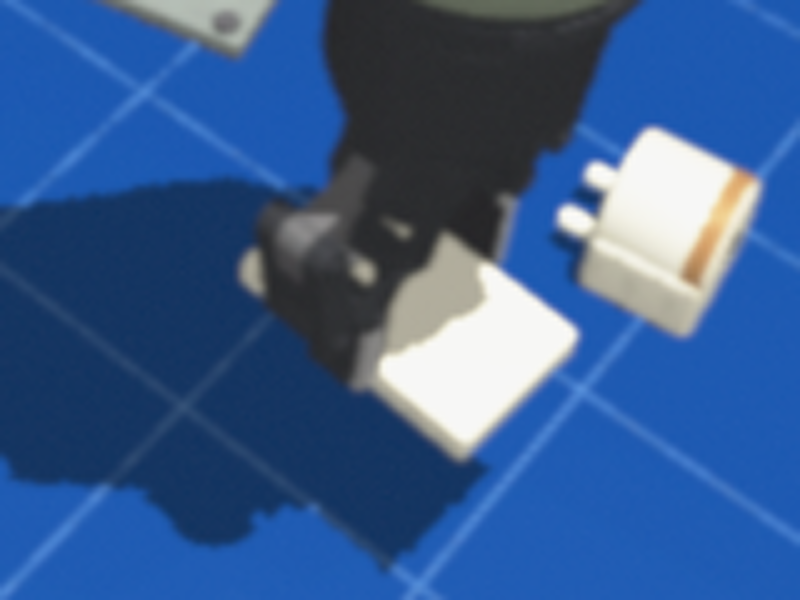

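The plate hangs level in the grip (crop (480,340)), with the fingertips near its lower edge. Now carrying it over.

>>> step_arm:
  plan:
    - [[1,3,3.5,0.1],[4,7,3.5,0.2],[12.55,31.1,3.5,0.293],[12.55,31.1,3.5,0.293],[12.55,31.1,3.5,0.293],[12.55,31.1,3.5,0.293],[12.55,31.1,3.5,0.293],[12.55,31.1,3.5,0.293],[12.55,31.1,3.5,0.293],[12.55,31.1,3.5,0.293],[12.55,31.1,3.5,0.293],[12.55,31.1,3.5,0.293]]

```text
clock: 5.08
position: [0.59, 0.0484, 0.2989]
tool_rot: [3.136, -0.003, 0.216]
force: [0.0, 0.1, -0.3]
grip_width: 0.0547
```

>>> step_arm:
  plan:
    - [[0,0,0,0],[0,0,0,0],[0,0,0,0]]

```text
clock: 5.33
position: [0.5899, 0.0475, 0.2988]
tool_rot: [3.136, -0.002, 0.215]
force: [0.7, -0.6, -1.6]
grip_width: 0.0547
```

```bash
python3 - <<'E'
from h import *
s=bot.observe(); print(s["position"],s["tool_rot"],s["grip_width"],s["force"])
im,K,R,t=grab("side","side3"); 
np.savez("side3.npz",im=im,K=K,R=R,t=t)
E
```

```text
[0.58986875 0.047503   0.29882671] [ 3.13555209e+00 -2.46218962e-03  2.14510949e-01] 0.0546697772022224 [ 0.69390884 -0.62139498 -1.6232444 ]
```

View pics/side3.png

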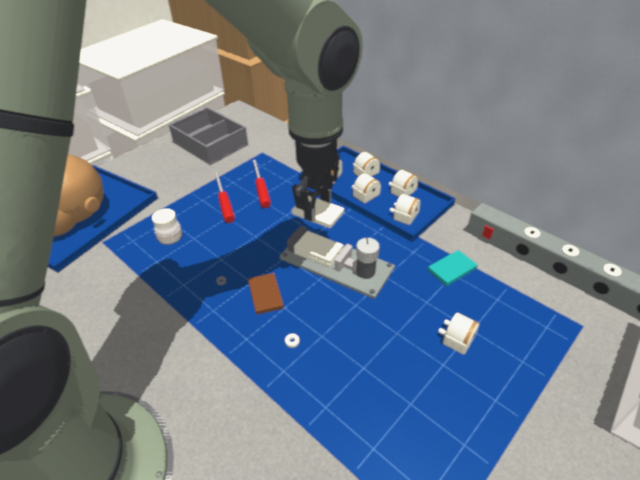

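>>> step_arm:
  plan:
    - [[0.15,0.1,-3,0],[0.15,0.1,-6,0],[0.15,0.1,-7.5,0],[0.15,0.1,-7.5,0],[0.15,0.1,-7.5,0]]

```text
clock: 5.8
position: [0.5914, 0.0484, 0.2238]
tool_rot: [3.136, -0.002, 0.214]
force: [0.4, 0.1, -0.3]
grip_width: 0.0545
```

```bash
python3 - <<'E'
from h import *
s=bot.observe(); print(s["position"],s["tool_rot"],s["grip_width"],s["force"])
for n in("side","top"):
    im,K,R,t=grab(n); 
    np.savez(n+"4.npz",im=im,K=K,R=R,t=t)
    c=proj(K,R,t,s["position"]-[0,0,.165]).astype(int); x0,y0=c[0]-65,c[1]-50; print(x0,y0)
    cv2.imwrite(f"pics/{n}4.png",cv2.resize(im[y0:y0+100,x0:x0+132],None,fx=6,fy=6,interpolation=cv2.INTER_CUBIC))
    # predicted plate corners
    y=.216;X=np.array([np.cos(y),np.sin(y),0]);Y=np.array([-np.sin(y),np.cos(y),0])
    for zc,lab in((s["position"][2]-.1735+.012,"new top"),(.034,"mid top")):
        for a,b in((1,1),(1,-1),(-1,-1),(-1,1)):
            p=np.array([.5909,.049,zc])+X*.028*a+Y*.045*b; print(n,lab,a,b,((proj(K,R,t,p)-[x0,y0])*6).round())
E
```

```text
[0.59140161 0.04836833 0.22382431] [ 3.13553698e+00 -1.68505577e-03  2.14253129e-01] 0.05454001933560709 [ 0.44288093  0.05016873 -0.26613704]
252 186
side new top 1 1 [325. 209.]
side new top 1 -1 [543. 292.]
side new top -1 -1 [465. 389.]
side new top -1 1 [242. 301.]
side mid top 1 1 [328. 267.]
side mid top 1 -1 [541. 349.]
side mid top -1 -1 [465. 447.]
side mid top -1 1 [247. 358.]
246 171
top new top 1 1 [242. 254.]
top new top 1 -1 [504. 191.]
top new top -1 -1 [544. 353.]
top new top -1 1 [281. 416.]
top mid top 1 1 [247. 265.]
top mid top 1 -1 [501. 204.]
top mid top -1 -1 [540. 361.]
top mid top -1 1 [285. 423.]
```

View pics/side4.png

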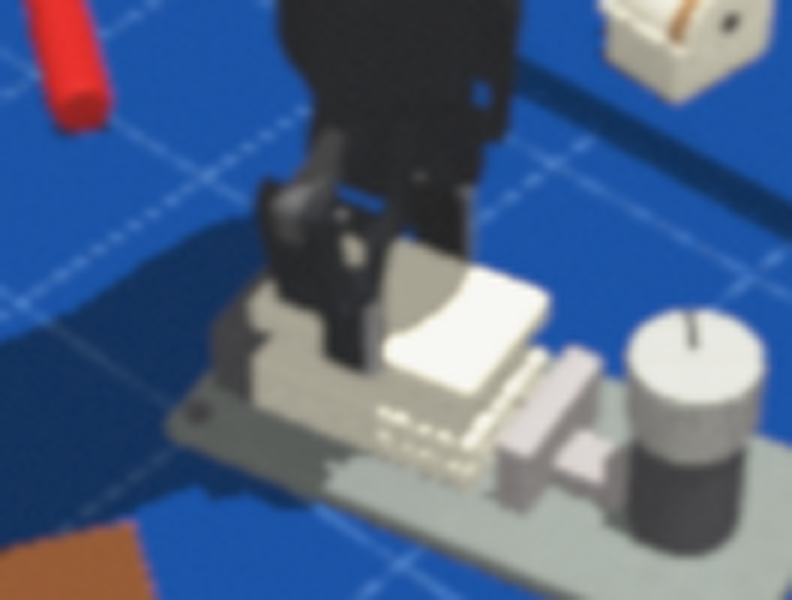

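View pics/top4.png

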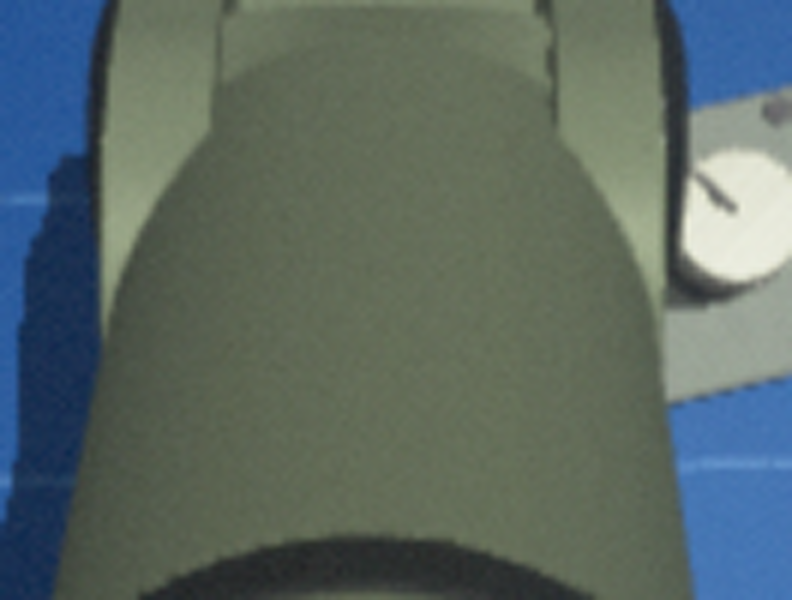

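Side view: the held plate's free corners are at crop (550,295) and (470,392). I predicted (543,292) and (465,389), and the pile below shows the same offset, so it is aligned to about 1 mm.

>>> step_arm:
  plan:
    - [[0,0,-0.7,0],[0,0,-1.2,0],[0,0,-1.5,0],[0,0,-1.6,0],[0,0,-1.6,0]]

```text
clock: 6.32
position: [0.5918, 0.0485, 0.2089]
tool_rot: [3.135, -0.004, 0.215]
force: [-0.4, -0.1, -0.8]
grip_width: 0.055
```

>>> step_arm:
  plan:
    - [[0,0,-0.1,0],[0,0,-0.2,0],[0,0,-0.2,0]]

```text
clock: 6.57
position: [0.5919, 0.0485, 0.2076]
tool_rot: [3.136, -0.004, 0.214]
force: [-3.9, -0.3, 12.1]
grip_width: 0.0547
```

Contact, at the predicted height. I'll release.

>>> step_arm:
  plan:
    - [[0,0,0,0],[0,0,0,0],[0,0,0,0],[0,0,0,0]]
  jaw: 0

```text
clock: 6.9
position: [0.5919, 0.0485, 0.2076]
tool_rot: [3.136, -0.004, 0.214]
force: [-0.1, -0.1, -0.3]
grip_width: 0.0854
```

>>> step_arm:
  plan:
    - [[0,0,1,0],[0,0,3,0],[0,0,6,0],[0,0,9,0],[0,0,9,0],[0,0,9,0]]

```text
clock: 7.4
position: [0.5923, 0.0485, 0.2998]
tool_rot: [3.136, -0.007, 0.214]
force: [-0.4, 0.1, -0.6]
grip_width: 0.0853
```

>>> step_arm:
  plan:
    - [[2.2,-11,0,0.3],[2.2,-11,0,0.6],[2.2,-11,0,1.0],[2.2,-11,0,1.98],[2.2,-11,0,1.98],[2.2,-11,0,1.98],[2.2,-11,0,1.98],[2.2,-11,0,1.98],[2.2,-11,0,1.98],[2.2,-11,0,1.98],[2.2,-11,0,1.98],[2.2,-11,0,1.98]]

```text
clock: 8.4
position: [0.614, -0.0615, 0.2991]
tool_rot: [3.137, -0.008, 1.721]
force: [-0.9, 0.7, 0.6]
grip_width: 0.0854
```

```bash
python3 - <<'E'
from h import *
s=bot.observe(); print(s["position"],s["tool_rot"],s["grip_width"],s["qpos"].round(3))
for n in("side","top"):
    im,K,R,t=grab(n); 
    np.savez(n+"5.npz",im=im,K=K,R=R,t=t)
    c=proj(K,R,t,[.6,.0,.05]).astype(int); x0,y0=c[0]-65,c[1]-50; print(x0,y0)
    cv2.imwrite(f"pics/{n}5.png",cv2.resize(im[y0:y0+100,x0:x0+132],None,fx=6,fy=6,interpolation=cv2.INTER_CUBIC))
    y=.216;X=np.array([np.cos(y),np.sin(y),0]);Y=np.array([-np.sin(y),np.cos(y),0])
    for a,b in((1,1),(1,-1),(-1,-1),(-1,1)):
        p=np.array([.5909,.049,.046])+X*.028*a+Y*.045*b; print(n,a,b,((proj(K,R,t,p)-[x0,y0])*6).round())
E
```

```text
[ 0.61395466 -0.06147152  0.29908497] [ 3.13731708 -0.00757868  1.72058957] 0.08541782730925702 [ 0.113  0.635 -0.158  1.707  0.118  0.807  1.624]
272 198
side 1 1 [207. 171.]
side 1 -1 [422. 253.]
side -1 -1 [345. 351.]
side -1 1 [125. 262.]
270 167
top 1 1 [101. 284.]
top 1 -1 [358. 223.]
top -1 -1 [398. 382.]
top -1 1 [139. 444.]
```

View pics/side5.png

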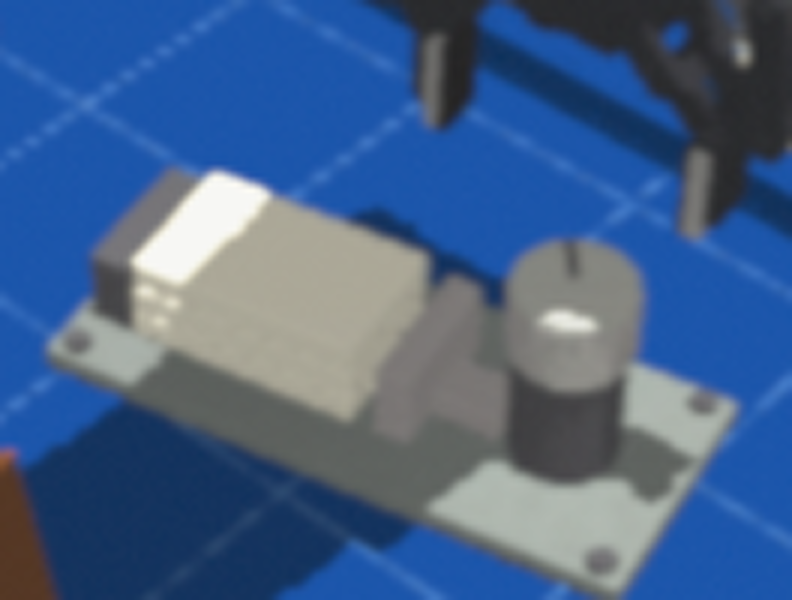

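View pics/top5.png

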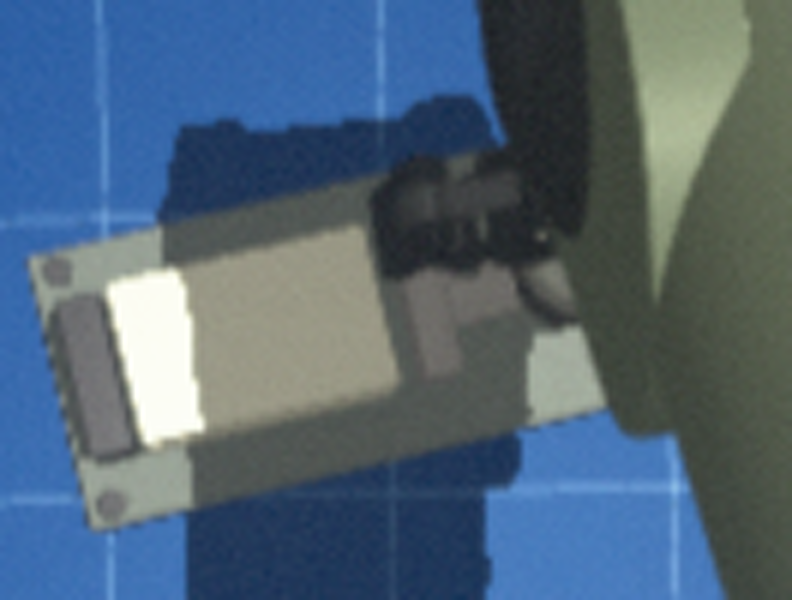

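The side view's visible plate corners are at (425,253), (350,415 for the pile bottom) and (135,262). The predicted (422,253) and (125,262) match, so the plate is flush on the pile with the jaw clear. Next is the cap.

>>> step_arm:
  plan:
    - [[0.12,-0.2,0,0.55],[0.12,-0.2,0,0.55],[0.12,-0.2,0,0.55],[0.12,-0.2,-2,0.55],[0.12,-0.2,-4,0.55],[0.12,-0.2,-5,0.55],[0.12,-0.2,-6,0.55],[0.12,-0.2,-6.6,0.55],[0.12,-0.2,-6.6,0.55],[0.12,-0.2,-6.6,0.55]]

```text
clock: 9.33
position: [0.6153, -0.0636, 0.2334]
tool_rot: [3.137, -0.008, 2.265]
force: [0.4, 0.6, 0.2]
grip_width: 0.0852
```

```bash
python3 - <<'E'
from h import *
s=bot.observe(); print(s["position"],s["tool_rot"],s["grip_width"],s["qpos"].round(3),s["force"])
for n in("side",):
    im,K,R,t=grab(n); 
    c=proj(K,R,t,[.615,-.063,.08]).astype(int); x0,y0=c[0]-65,c[1]-50; print(x0,y0)
    cv2.imwrite(f"pics/{n}6.png",cv2.resize(im[y0:y0+100,x0:x0+132],None,fx=6,fy=6,interpolation=cv2.INTER_CUBIC))
E
```

```text
[ 0.61531882 -0.06355887  0.23335201] [ 3.13721306 -0.00777088  2.26530828] 0.08519230571962148 [ 0.194  0.739 -0.274  1.725  0.268  0.716  2.049] [0.42440784 0.60839992 0.152966  ]
301 198
```

View pics/side6.png

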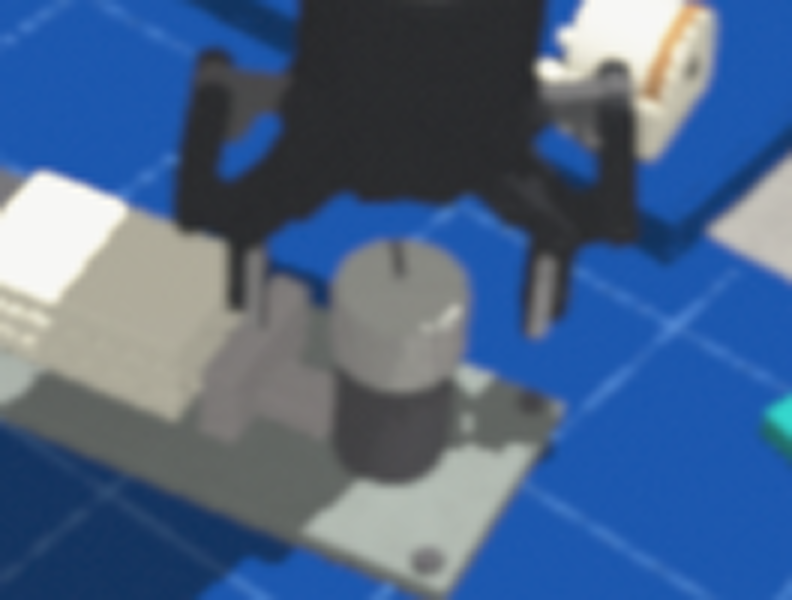

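The cap, at crop (400,310), is centred between the open fingers (250,280 and 540,290). Closing on it.

>>> step_arm:
  plan:
    - [[0,0,0,0],[0,0,0,0],[0,0,0,0],[0,0,0,0],[0,0,0,0],[0,0,0,0],[0,0,0,0],[0,0,0,0]]
  jaw: 0.8
  force: 40

```text
clock: 10.05
position: [0.6162, -0.0646, 0.2349]
tool_rot: [3.135, -0.004, 2.265]
force: [2.4, -4.0, 8.3]
grip_width: 0.0433
```

>>> step_arm:
  plan:
    - [[0,0,-0.02,-0.1],[0,0,-0.03,-0.2],[0,0,-0.04,-0.3],[0,0,-0.04,-0.4],[0,0,-0.04,-0.5],[0,0,-0.04,-0.5],[0,0,-0.04,-0.5]]

```text
clock: 10.63
position: [0.6161, -0.0645, 0.2346]
tool_rot: [3.136, -0.004, 1.768]
force: [-3.8, -0.0, 3.7]
grip_width: 0.0427
```

```bash
cat > st.py <<'E'
from h import *
s=bot.observe()
for k in("clock","position","tool_rot","grip_width","force","moment"): print(k,np.round(s[k],4))
print(s["qpos"].round(3))
E
python3 st.py
```

```text
clock 10.6333
position [ 0.6161 -0.0645  0.2346]
tool_rot [ 3.1357 -0.0041  1.7676]
grip_width 0.0427
force [-3.7727e+00 -1.2000e-03  3.6796e+00]
moment [-0.0565  0.8281 -0.0602]
[ 0.106  0.727 -0.142  1.731  0.14   0.688  1.659]
```

>>> step_arm:
  plan:
    - [[0,0,-0.01,-0.1],[0,0,-0.02,-0.2],[0,0,-0.03,-0.3],[0,0,-0.04,-0.4],[0,0,-0.05,-0.5],[0,0,-0.06,-0.6],[0,0,-0.07,-0.7],[0,0,-0.08,-0.8],[0,0,-0.09,-0.9],[0,0,-0.1,-1.0],[0,0,-0.1,-1.1],[0,0,-0.1,-1.2]]

```text
clock: 11.63
position: [0.6159, -0.0641, 0.2337]
tool_rot: [3.137, -0.004, 0.567]
force: [-5.4, 4.0, 3.7]
grip_width: 0.0428
```

```bash
python3 st.py;python3 - <<'E'
from h import *
for n in("side",):
    im,K,R,t=grab(n); 
    c=proj(K,R,t,[.615,-.063,.08]).astype(int); x0,y0=c[0]-65,c[1]-50; print(x0,y0)
    cv2.imwrite(f"pics/{n}7.png",cv2.resize(im[y0:y0+100,x0:x0+132],None,fx=6,fy=6,interpolation=cv2.INTER_CUBIC))
E
```

```text
clock 11.6333
position [ 0.6159 -0.0641  0.2337]
tool_rot [ 3.137  -0.0037  0.5671]
grip_width 0.0428
force [-5.362   3.9561  3.6533]
moment [0.6708 0.9969 0.1277]
[-0.113  0.739  0.181  1.745 -0.193  0.669  0.74 ]
301 198
```

View pics/side7.png

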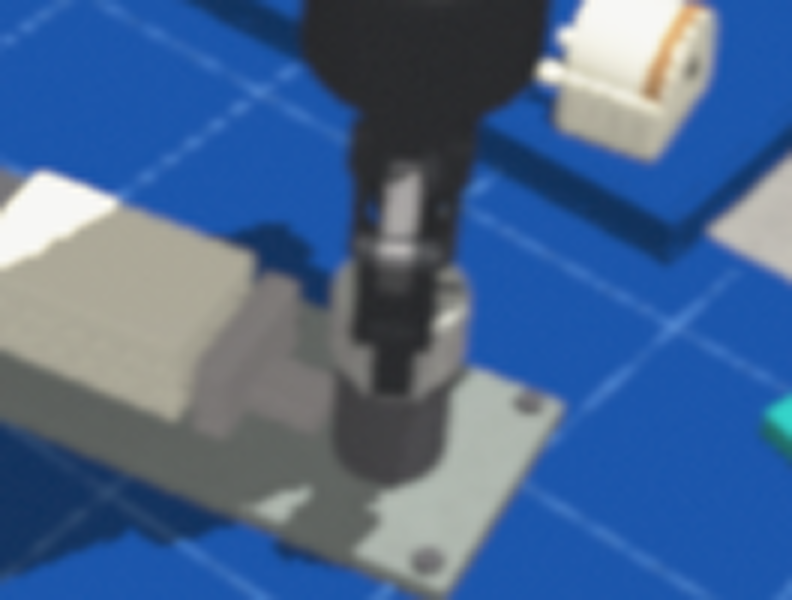

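The rib has moved to crop (450,290) and the jaw has advanced, so the cap turns with the grip.

>>> step_arm:
  plan:
    - [[0,0,-0.01,-0.1],[0,0,-0.02,-0.2],[0,0,-0.03,-0.3],[0,0,-0.04,-0.4],[0,0,-0.05,-0.5],[0,0,-0.06,-0.6],[0,0,-0.07,-0.7],[0,0,-0.08,-0.8],[0,0,-0.09,-0.9],[0,0,-0.1,-1.0],[0,0,-0.1,-1.1],[0,0,-0.1,-1.2]]

```text
clock: 12.68
position: [0.616, -0.0637, 0.2327]
tool_rot: [3.138, -0.003, -0.641]
force: [-1.7, 2.0, 2.8]
grip_width: 0.0425
```

```bash
python3 st.py
```

```text
clock 12.6833
position [ 0.616  -0.0637  0.2327]
tool_rot [ 3.1377e+00 -3.1000e-03 -6.4150e-01]
grip_width 0.0425
force [-1.7497  1.9934  2.81  ]
moment [0.3998 0.2387 0.0539]
[-0.32   0.802  0.501  1.754 -0.54   0.725 -0.176]
```

>>> step_arm:
  plan:
    - [[0,0,-0.01,-0.1],[0,0,-0.02,-0.2],[0,0,-0.03,-0.3],[0,0,-0.04,-0.4],[0,0,-0.05,-0.5],[0,0,-0.05,-0.6],[0,0,-0.05,-0.65]]

```text
clock: 13.27
position: [0.6163, -0.0636, 0.2322]
tool_rot: [3.138, -0.003, -1.293]
force: [-0.6, 1.4, 4.4]
grip_width: 0.0429
```

```bash
python3 st.py
```

```text
clock 13.2667
position [ 0.6163 -0.0636  0.2322]
tool_rot [ 3.1377e+00 -2.9000e-03 -1.2930e+00]
grip_width 0.0429
force [-0.6105  1.3541  4.4081]
moment [0.0282 0.037  0.0832]
[-0.415  0.859  0.666  1.757 -0.715  0.787 -0.682]
```

>>> step_arm:
  plan:
    - [[0,0,-0.01,-0.05],[0,0,-0.01,-0.1],[0,0,-0.01,-0.15],[0,0,-0.01,-0.15]]

```text
clock: 13.6
position: [0.6164, -0.0636, 0.232]
tool_rot: [3.138, -0.003, -1.442]
force: [-1.3, 1.2, 5.5]
grip_width: 0.0428
```

```bash
python3 st.py
```

```text
clock 13.6
position [ 0.6164 -0.0636  0.232 ]
tool_rot [ 3.1375e+00 -2.7000e-03 -1.4422e+00]
grip_width 0.0428
force [-1.2802  1.2223  5.5239]
moment [-0.0215  0.2614 -0.1164]
[-0.435  0.874  0.702  1.758 -0.753  0.804 -0.801]
```

>>> step_arm:
  plan:
    - [[0,0,0,-0.04],[0,0,0,-0.08],[0,0,0,-0.1],[0,0,0,-0.1]]

```text
clock: 13.93
position: [0.6165, -0.0635, 0.232]
tool_rot: [3.137, -0.003, -1.538]
force: [-1.8, 0.7, 5.1]
grip_width: 0.0431
```

```bash
python3 st.py;python3 - <<'E'
from h import *
for n in("side",):
    im,K,R,t=grab(n); np.savez("side8.npz",im=im,K=K,R=R,t=t)
    c=proj(K,R,t,[.615,-.063,.08]).astype(int); x0,y0=c[0]-65,c[1]-50; print(x0,y0)
    cv2.imwrite(f"pics/{n}8.png",cv2.resize(im[y0:y0+100,x0:x0+132],None,fx=6,fy=6,interpolation=cv2.INTER_CUBIC))
E
```

```text
clock 13.9333
position [ 0.6165 -0.0635  0.232 ]
tool_rot [ 3.1370e+00 -2.7000e-03 -1.5385e+00]
grip_width 0.0431
force [-1.7685  0.7445  5.1241]
moment [-0.1297  0.3847  1.1107]
[-0.447  0.884  0.726  1.758 -0.777  0.816 -0.878]
301 198
```

View pics/side8.png

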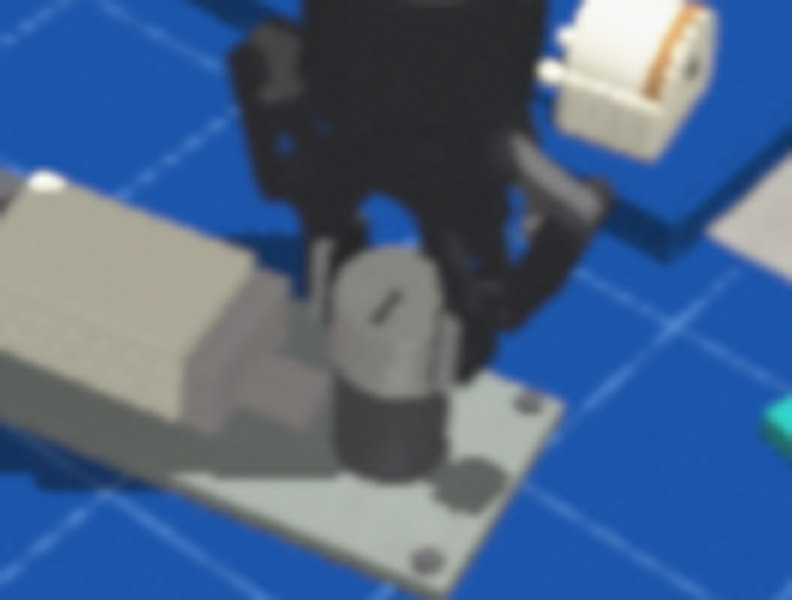

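The moment jumped to 1.1 N m, so this is the hard stop, after 3.8 rad in total against my estimate of about 3.7. The rib, crop (375,322) to (400,293), now points to the fixture's -x. I'll hold there briefly and check the rib angle numerically.

>>> step_arm:
  plan:
    - [[0,0,0,-0.03],[0,0,0,-0.03],[0,0,0,-0.03]]

```text
clock: 14.23
position: [0.6169, -0.0635, 0.2321]
tool_rot: [3.138, -0.003, -1.565]
force: [3.2, -0.3, 2.2]
grip_width: 0.0428
```

```bash
python3 st.py; python3 - <<'E'
from h import *
d=np.load("side8.npz");K,R,t=d["K"],d["R"],d["t"]
g=lambda p:ray(K,R,t,(p[0]/6+301-.4,p[1]/6+198-.4),.086)[:2]
e=g((373,324))-g((400,292)); print("cap angle",(np.arctan2(e[1],e[0])-.216-np.pi+np.pi)%(2*np.pi)-np.pi, "(raw rib",np.arctan2(e[1],e[0]),")")
E
```

```text
clock 14.2333
position [ 0.6169 -0.0635  0.2321]
tool_rot [ 3.1378e+00 -2.9000e-03 -1.5650e+00]
grip_width 0.0428
force [ 3.182  -0.3014  2.1585]
moment [-0.1665 -0.8325  1.1067]
[-0.451  0.887  0.732  1.757 -0.784  0.819 -0.9  ]
cap angle -0.06072423061024246 (raw rib -2.986316884200036 )
```

Rib angle is -0.06 rad, so it is bottomed. Backing off.

>>> step_arm:
  plan:
    - [[0,0,0.01,0.1],[0,0,0.02,0.2],[0,0,0.03,0.3],[0,0,0.04,0.4],[0,0,0.05,0.5],[0,0,0.05,0.6],[0,0,0.06,0.7],[0,0,0.06,0.8],[0,0,0.06,0.8]]

```text
clock: 14.98
position: [0.6166, -0.0634, 0.2327]
tool_rot: [3.138, -0.002, -0.759]
force: [-2.2, 2.4, 2.6]
grip_width: 0.0426
```

>>> step_arm:
  plan:
    - [[0,0,0.01,0.1],[0,0,0.02,0.2],[0,0,0.03,0.3],[0,0,0.04,0.4],[0,0,0.05,0.5],[0,0,0.05,0.6],[0,0,0.06,0.7],[0,0,0.06,0.79],[0,0,0.06,0.79],[0,0,0.06,0.79]]

```text
clock: 15.82
position: [0.6163, -0.0635, 0.2332]
tool_rot: [3.139, -0.001, 0.028]
force: [-3.1, 1.8, 7.0]
grip_width: 0.0428
```

```bash
python3 st.py;python3 - <<'E'
from h import *
for n in("side","top"):
    im,K,R,t=grab(n); np.savez(n+"9.npz",im=im,K=K,R=R,t=t)
    c=proj(K,R,t,[.61,-.04,.08]).astype(int); x0,y0=c[0]-65,c[1]-50; print(x0,y0)
    cv2.imwrite(f"pics/{n}9.png",cv2.resize(im[y0:y0+100,x0:x0+132],None,fx=6,fy=6,interpolation=cv2.INTER_CUBIC))
E
```

```text
clock 15.8167
position [ 0.6163 -0.0635  0.2332]
tool_rot [ 3.139e+00 -6.000e-04  2.800e-02]
grip_width 0.0428
force [-3.1051  1.8103  6.958 ]
moment [0.2772 0.5039 0.1231]
[-0.211  0.762  0.328  1.748 -0.353  0.69   0.335]
291 194
291 159
```

View pics/side9.png

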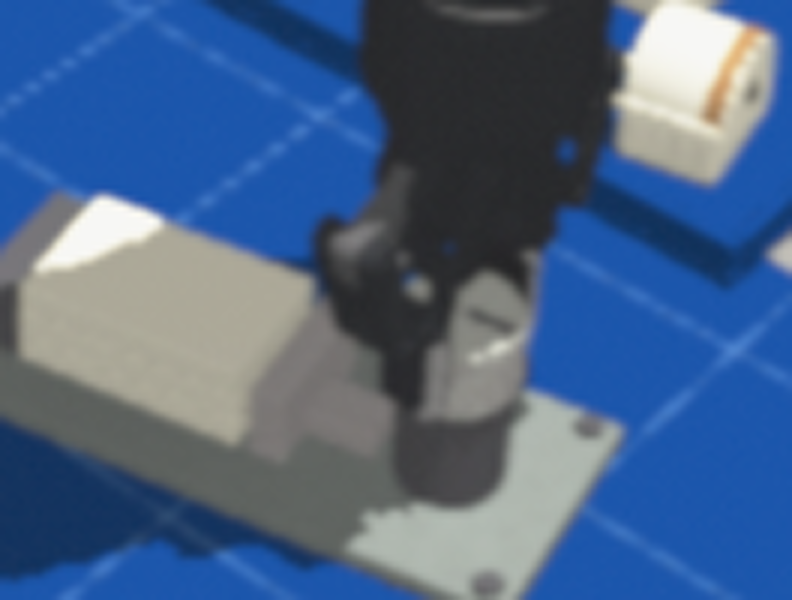

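View pics/top9.png

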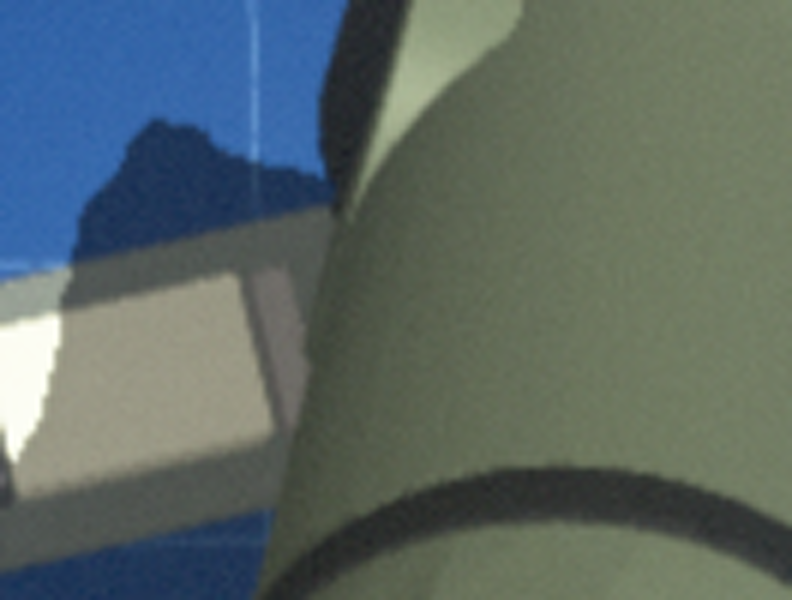

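```bash
python3 - <<'E'
from h import *
d=np.load("side9.npz");K,R,t=d["K"],d["R"],d["t"]
g=lambda p:ray(K,R,t,(p[0]/6+291-.4,p[1]/6+194-.4),.0873)[:2]
for a,b in(((468,311),(514,330)),((470,313),(512,328))):
    e=g(b)-g(a); print("cap angle",(np.arctan2(e[1],e[0])-.216-np.pi)%(2*np.pi))
y=.216;X=np.array([np.cos(y),np.sin(y),0]);Y=np.array([-np.sin(y),np.cos(y),0])
for n,o in(("side",(291,194)),("top",(291,159))):
  d=np.load(n+"9.npz");K,R,t=d["K"],d["R"],d["t"]
  for a,b in((1,1),(1,-1),(-1,-1),(-1,1)):
    p=np.array([.5909,.049,.046])+X*.028*a+Y*.045*b; print(n,a,b,((proj(K,R,t,p)-o)*6).round())
E
```

```text
cap angle 1.532333652703965
cap angle 1.5975102583470164
side 1 1 [ 93. 195.]
side 1 -1 [308. 277.]
side -1 -1 [231. 375.]
side -1 1 [ 11. 286.]
top 1 1 [-25. 332.]
top 1 -1 [232. 271.]
top -1 -1 [272. 430.]
top -1 1 [ 13. 492.]
```

The rib gives 1.53–1.60 rad. The plate corners, top view (240,272) and (275,430), match the predicted (232,271) and (272,430). I'll settle, then hand in.

>>> step_arm:
  plan:
    - [[0,0,0,0],[0,0,0,0],[0,0,0,0],[0,0,0,0],[0,0,0,0],[0,0,0,0]]

```text
clock: 16.42
position: [0.6163, -0.0634, 0.2333]
tool_rot: [3.139, -0.0, 0.025]
force: [0.0, 0.2, 6.1]
grip_width: 0.0428
```

```bash
python3 st.py; python3 -c "
from workcell import bot
print(bot.observe()['qd'].round(4)); print(bot.job_done())"
```

```text
clock 16.4167
position [ 0.6163 -0.0634  0.2333]
tool_rot [ 3.139e+00 -4.000e-04  2.460e-02]
grip_width 0.0428
force [0.0134 0.1625 6.1053]
moment [ 0.1368 -0.021   0.0331]
[-0.211  0.762  0.329  1.748 -0.354  0.69   0.333]
[ 0.0007 -0.0012  0.0017  0.0008 -0.0002  0.0009 -0.0006]
the job is handed in; nothing more can be done
None
```

The white plate is flush on the two plates and released. I screwed the cap down to its stop, backed it off a quarter turn, and handed in at about 16.4 s with the fingers still holding it.

- **Plate:** After release and again at the end, the visible corners of the pile were within 1–2 mm of where I predicted them in both views.
- **Bottoming out:** I felt the stop as a jump to 1.1 N m after about 3.8 rad. The dark rib on the cap then read -0.06 rad. The fingers slipped slightly on the cap there, by less than 0.1 rad.
- **Final state:** The rib reads 1.53–1.60 rad and the gripper turned back 1.59 rad, so the two agree. The arm is still, with a commanded grip of 40 N at 43 mm opening. About 6 N of upward force remained on the tool.
- **Other things on the bench:** I did not measure them again after the start. No move came near any of them, and none looked disturbed in the pictures.

No check failed; no verdict is reported on hand-in.

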